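# Raise a photodetector on its post to the lamp's beam and hold it for locking

### The arm

A 6-joint arm with a two-finger parallel gripper is mounted at the origin on the work surface. World frame = base frame: x ahead of the robot, y to its left, z up, the work surface at z = 0. Lengths are in m, angles in rad, forces in N, time in s.
With the tool pointing down it reaches from about 0.35 to 0.975 m from the base axis. Payload 4.9 kg.
Tool frame: the origin (TCP) lies at the very end of the fingers, on their centre line; the grasp point (between the pads) lies 19 mm behind it (pinch_z is the distance from the TCP to the grasp point, in m); z points along the fingers, y is the line along which they close (so a half turn about z gives the same grasp; the last joint's range is limited). The gripper opens to 85 mm and grips with 20 to 120 N. Pads are 22 mm wide; open, the fingers measure 114 mm over their backs; the gripper's body (76 mm by 85 mm) begins 54 mm behind the grasp point. The pads swing forward as they close: fully open they stand 13 mm farther back than shut.
Start: joints at [-1.431, 0.053, 1.613, -0, 1.476, -0.119], TCP at [0.16, -0.604, 0.231] pointing down, gripper open.
Joint ranges: [-3.01, 3.01], [-1.01, 2.22], [0.06, 2.58], [-1.02, 4.17], [0.09, 2.62], [-3.14, 3.14]. Speed limits (rad/s): [2.57, 2.57, 3.14, 3.14, 3.14, 3.14].

### API

Orientations are given as a unit quaternion [w, x, y, z].
In Python, from plant import * gives the robot as it stands. The module is installed in compiled form; this text tells all that it offers.
- The arm moves only by the tool play_rows, never from a script. Its arguments are lists of equal length, an entry for each row: "linear": the shift along the world's x, y, z in m, a list of three; "turn": the turn about the world's z in degrees. A call has 1 to 8 rows; each row shifts and turns the commanded pose from where the row before left it; what a row does not reach is not made up. A row lasts 1/8 s, in which the tool goes at most 62.5 mm and 10.7 degrees, less where a joint would pass 70% of its speed; a pose out of reach is approached as far as the arm can. A call is refused whole if a number of a shift passes 0.0625 or a number of a turn 10.7, either way. A call with a gripper value outside its range is refused whole. "hand" is the finger opening in m, from 0 to 0.0854, set as the call begins (left out, the last holds). The fingers move at their own pace and stop on an object; the grip force is fixed at half the most. Time passes only in rows, so rows that do not move let the fingers close. It gives the time, the measured TCP pose, the force, the opening and the grip force at its end, in the units of the state.
- state(): the state, without advancing time (a new reading comes with each control period).
- grab_frame(name): name is "scene" or "top" or "wrist"; returns the picture (480x640x3 uint8, red, green, blue); there is no depth.
- camera_info(name): a dict with "camera_matrix" (3x3 intrinsics, pixels), "origin" and "attitude" of the camera in the world; the wrist camera has in their place "mount" (4x4, takes a point from camera to tool coordinates, whose origin is the TCP and whose axes are the flange's). Camera axes: x right, y down, z forward; pixel columns grow to the right and rows downward; lengths in m; the calibration is good to about 2 mm. The wrist camera is an equidistant fisheye: a pixel r from the principal point sees the ray r / f radians off the axis. A picture is of the moment at which its call begins: read the wrist's pose just before it. camera_info takes no time and is no camera call.
- job_done(): hands the job in; it is judged then, once.
Trained networks look in the newest picture that a camera, given by its name, has taken for a name from the list of things; names that differ only in an ending like _2 or _b are one class to them, and where a whole thing is asked for, a point or a joint stands for the part that bears it (a point fixed in the world has none). Each returns a list of dicts, best first, with "p" (0 to 1); they miss things now and then, are a little off and sometimes report something else, mostly with a low value. They report only what shows in the picture. A call takes as long as a camera call. They do not tell look-alikes from the thing itself.
- trace(camera, thing): "region" (480x640 bool, what is visible of it) and "location" ([column, row] in pixels, amid what is visible of it).
The state is a dict: "time": time; "joint_pos": joint angles; "joint_vel": joint speeds; "joint_efforts": joint torques, N m; "tool_pos": TCP position; "tool_rot": TCP orientation; "contact_force": force on the tool from outside, world axes, zero at the start; "ft_torque": the same for the moment, N m; "gripper_width": opening from 0.0 (shut) to 1.0 (fully open); "grasp_force": force on a finger pad.
Only numpy, scipy, OpenCV 4.12 (cv2) and the standard library are available. Lean on these libraries where they do the work, as an engineer would, in place of code of your own. Each camera call takes 0.05 s, during which the arm holds its last target. There are 200 camera calls.

### The job

The post holder's thumbscrew is slack: take the photodetector by its housing and draw its post straight up in the holder, without forcing or binding it and without pulling it out, until the round window is level with the middle of the lamp's lens, and turn it so that the window looks squarely at the lamp. Finish while still holding it there, upright and still and clear of any side push, so that I can tighten the thumbscrew. The lamp is already set: do not touch it, and leave the other things on the bench where they are.

Things in the scene. Friction and masses are not known exactly. Their poses are not given: they have to be found in the camera images.
- det_head (a point): Centre of the photodetector's housing, level with its round window: a black box 48 mm wide (its x), 22 deep (y), 50 high (z, up). The 25 mm window ring is centred on the -y face and sticks out 7 mm (10 mm sensor disc inside); a connector sticks out 12 mm from the +y face. The plain x faces are the ones to grip. At the start it is turned up to 35 degrees away from the lamp.
- detector: The same photodetector with its post, one rigid piece of about 0.22 kg; origin at the middle of the post's foot, z up along the post, 125 mm below the housing's centre. The steel post is 12.7 mm thick, 100 mm long up to the housing's underside. It stands loose in the holder, foot on the bore's floor at the start, can turn freely, and drops back if let go.
- holder_mouth (a point): Centre of the open top of the detector's post holder, z up along the bore: a fixed black tube of 25 mm outside diameter, bore 14.0 mm wide and 72 mm deep. At the start the housing's centre is 53 mm above this point. The slack thumbscrew sticks out 29 mm to +x from the bore axis, 14 mm below the mouth.
- holder: The same post holder with its carrier plate (64 x 44 x 8 mm); origin under the carrier on the bore axis, on the rail's top; its y runs along the rail, away from the lamp. Fixed.
- lamp_lens (a point): Centre of the lens face of the LED lamp, fixed on its own post at the other end of the rail: a level tube 30 mm across with a finned back 43 mm across, 78 mm long, reaching from this face to -y. The beam leaves here level along +y, straight over the detector holder's bore axis, 20 to 45 mm higher than the window at the start.
- lamp: The same lamp; origin on the beam axis over its post, 36 mm behind the lens face; +y along the beam, z up. Fixed, already set.
- driver: Loose hand screwdriver, 170 mm long, lying on the white board beside the rail. Bystander.
- bracket: Loose aluminium angle bracket, 40 mm, on the white board on the robot's side of the rail. Bystander.
- nut_bin: Loose black bin 110 x 140 x 55 mm with slot nuts, on the table to the left. Bystander.
- meter: Loose hand multimeter 150 x 76 x 40 mm lying on the table to the right. Bystander.
Things that resemble listed ones, but are neither listed nor needed, are in the scene too. Leave any orange look-alike of the detector alone.

How it is judged:
At the end, for the whole second after the job is handed in: Gripper still holds the detector at rest: window within 5 mm of the beam axis in height and sideways (on its 10 mm sensor), facing the lamp within 8 degrees, upright within 3.4 degrees, post raised with at least 17 mm still in the bore and pressing on the holder with under 10 N (z of det_head in the frame of lamp_lens between -0.005 and 0.005 m and x of det_head in the frame of lamp_lens between -0.005 and 0.005 m and angle between the y axis of det_head and the y axis of lamp_lens, either way round below 0.14 rad and angle between det_head's own z axis and vertical below 0.06 rad and z of det_head in the frame of holder_mouth between 0.065 and 0.108 m and contact force between the fingers and detector above 2 N and contact force between detector and holder below 10 N and linear speed of detector below 0.01 m/s); the arm keeps its last pose, push and grip.
It fails at once if the post is pulled out of its holder (less than 12 mm left in the bore) (z of det_head in the frame of holder_mouth above 0.113 m).
It fails at once if the post is forced against the bore while drawn up (over 30 N, once 3 mm up) (contact force between detector and holder above 30 N and z of det_head in the frame of holder_mouth above 0.056 m).
It fails at once if the lamp is touched (contact force between anything else and lamp above 1 N).
It fails at once if a bystander is moved more than 20 mm (distance of any of driver, bracket, nut_bin, meter from where it was at the start of the episode above 0.02 m).
It also fails if it takes over 35 s, if anything falls off the work surface, if the arm or the gripper's body presses on something with over 40 N, if the wrist force passes 120 N, or if a joint passes its speed limit or range.

## Working session

There is one attempt and no reset: what is moved stays moved. The work goes in short steps, Python scripts to look and compute and a tool call to move; the robot and the scene stay as the last step left them, time stands still between calls to the robot, and variables do not carry over. Pictures are saved under pics/ and viewed, at most 10 in all, crops included, and the job is handed in when it is done.

Besides the shell and the picture viewer there is one more tool, called after "Request:" by a JSON object that holds its "method" and its "body", one argument or row to a line. play_rows: Moves the arm, as the interface text tells. Its arguments: {"type":"object","properties":{"linear":{"type":"array","items":{"type":"array","items":{"type":"number"}}},"turn":{"type":"array","items":{"type":"number"}},"hand":{"type":"number"}},"required":["linear","turn"]}

```bash
mkdir -p pics; cat > h.py <<'E'
from plant import *
import numpy as np, cv2
from scipy.spatial.transform import Rotation as R
def shot(c,n):
    im=grab_frame(c); cv2.imwrite(f'pics/{n}.png',cv2.cvtColor(im,cv2.COLOR_RGB2BGR)); return im
def q(w): return R.from_quat([w[1],w[2],w[3],w[0]])
def att(a):
    a=np.array(a); return a if a.shape==(3,3) else q(a).as_matrix()
E
python3 - <<'E'
from h import *
for c in ('scene','top','wrist'):
    shot(c,c+'0'); print(c,camera_info(c))
    for t in ('det_head','holder_mouth','holder','lamp','lamp_lens','detector'):
        try: print(t,[(round(d['p'],2),np.round(d['location']),int(d['region'].sum())) for d in trace(c,t)][:4])
        except Exception as e: print(t,e)
print(state())
E
```

```text
scene {'camera_matrix': array([[492.86018847,   0.        , 314.95231557],
       [  0.        , 492.86018847, 240.4199235 ],
       [  0.        ,   0.        ,   1.        ]]), 'origin': array([ 0.96949554, -0.73026424,  1.01580188]), 'attitude': array([-0.3661108 ,  0.89541431,  0.23807871, -0.0866869 ])}
det_head [(0.91, array([357., 282.]), 410), (0.83, array([332., 304.]), 534), (0.55, array([302., 234.]), 408)]
holder_mouth [(0.83, array([301., 267.]), 462)]
holder [(0.67, array([300., 268.]), 498)]
lamp [(0.55, array([249., 267.]), 686), (0.47, array([301., 266.]), 494)]
lamp_lens [(0.83, array([252., 269.]), 671)]
detector [(0.91, array([296., 230.]), 406), (0.7, array([330., 307.]), 578), (0.6, array([356., 277.]), 420)]
top {'camera_matrix': array([[458.92784069,   0.        , 313.19573206],
       [  0.        , 458.92784069, 237.18046767],
       [  0.        ,   0.        ,   1.        ]]), 'origin': array([0.36476289, 0.00130885, 1.21324775]), 'attitude': array([ 0.07440517, -0.67296135,  0.73188092, -0.07705328])}
det_head [(0.83, array([310., 199.]), 378), (0.79, arr
[... 1021 characters left out ...]
784e+00,  5.27158225e-02,  1.61290422e+00,  2.85394301e-06,
        1.47601952e+00, -1.18971593e-01]), 'joint_vel': array([ 4.44825879e-04,  1.71453517e-03, -5.00567840e-04, -5.62622058e-05,
        5.71372079e-05,  8.92651831e-05]), 'joint_efforts': array([ 1.80673997e-03, -3.93690777e+01, -3.70468926e+01, -6.36587743e-05,
        5.01169270e-04,  6.83804970e-06]), 'tool_pos': array([ 0.159941  , -0.60416169,  0.23129123]), 'tool_rot': array([-2.34693414e-05,  9.91642088e-01,  1.29019254e-01,  1.17635290e-06]), 'contact_force': array([-0.55852718, -0.42539669,  0.27421583]), 'ft_torque': array([ 0.02728873, -0.01942947, -0.01122775]), 'grasp_force': 0.0, 'gripper_width': 1.0023172996319534}
```

```bash
python3 - <<'E'
import cv2
a=cv2.imread('pics/scene0.png')[170:350,190:430]; b=cv2.imread('pics/top0.png')[150:330,240:480]
cv2.imwrite('pics/c0.png',cv2.resize(cv2.vconcat([a,b]),None,fx=1.66,fy=1.66,interpolation=cv2.INTER_CUBIC)); 
E
```

```text
(no output)
```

View pics/scene0.png

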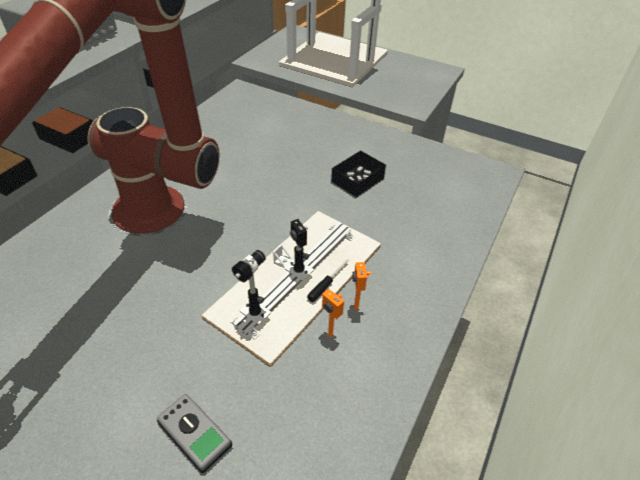

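View pics/c0.png

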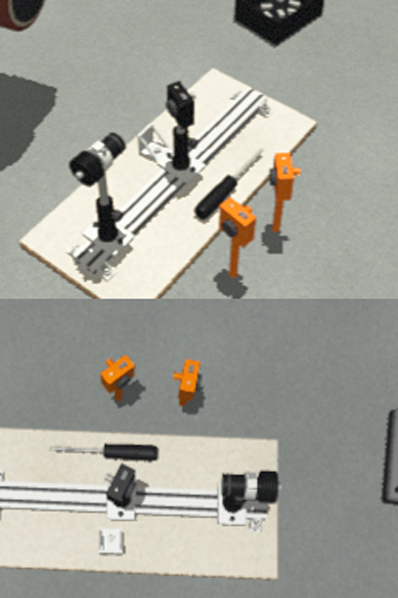

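The black detector is at scene (298,232) and top (313,262). The lamp is at scene (249,265) and top (395,264), and both orange look-alikes are separate. I'll triangulate from these.

```bash
cat >> h.py <<'E'
def ray(c,px,st=None):
    i=camera_info(c); K=i['camera_matrix']; x=(px[0]-K[0,2])/K[0,0]; y=(px[1]-K[1,2])/K[1,1]
    if c!='wrist':
        d=att(i['attitude'])@np.array([x,y,1]); return np.array(i['origin']),d/np.linalg.norm(d)
    r=np.hypot(x,y)+1e-12; d=np.array([x/r*np.sin(r),y/r*np.sin(r),np.cos(r)])
    M=np.array(i['mount']); Rt=q(st['tool_rot']).as_matrix()
    return st['tool_pos']+Rt@M[:3,3], Rt@M[:3,:3]@d
def meet(rs):
    A=sum(np.eye(3)-np.outer(d,d) for o,d in rs); b=sum((np.eye(3)-np.outer(d,d))@o for o,d in rs)
    p=np.linalg.solve(A,b); return p,[np.linalg.norm(np.cross(p-o,d)) for o,d in rs]
def atz(c,px,z,st=None):
    o,d=ray(c,px,st); return o+d*(z-o[2])/d[2]
def proj(c,p,st=None):
    i=camera_info(c); K=i['camera_matrix']
    if c!='wrist': v=att(i['attitude']).T@(p-np.array(i['origin'])); return v[:2]/v[2]*K[0,0]+K[:2,2]
    M=np.array(i['mount']); Rt=q(st['tool_rot']).as_matrix()
    v=(Rt@M[:3,:3]).T@(p-st['tool_pos']-Rt@M[:3,3]); n=np.hypot(v[0],v[1])
    return v[:2]/n*np.arctan2(n,v[2])*K[0,0]+K[:2,2]
E
python3 - <<'E'
from h import *
print('det',meet([ray('scene',(299,233)),ray('top',(313,261))]))
print('lamp',meet([ray('scene',(250,266)),ray('top',(395,264))]))
# crude base rail ends
print('rail', atz('top',(240,268),0.05), atz('top',(375,273),0.05))
print('driver',atz('top',(325,242),0.03),'bracket',atz('top',(307,296),0.03))
E
```

```text
det (array([ 0.53605324, -0.00655055,  0.1732899 ]), [np.float64(0.00082179379217815), np.float64(0.0008217937921782217)])
lamp (array([ 0.51180482, -0.18265517,  0.2112963 ]), [np.float64(0.005801211189425153), np.float64(0.005801211189425142)])
rail [0.55325398 0.17960961 0.05      ] [ 0.51149353 -0.16295565  0.05      ]
driver [ 0.60669288 -0.04388754  0.03      ] bracket [0.46957648 0.01470134 0.03      ]
```

Request:
{"method": "play_rows", "body": {
  "linear": [
    [0.01,0.01,0.04],
    [0.0235,0.0375,0.04],
    [0.0235,0.0375,0.04],
    [0.0235,0.0375,0.025],
    [0.0235,0.0375,0],
    [0.0235,0.0375,0],
    [0.0235,0.0375,0],
    [0.0235,0.0375,0]
  ],
  "turn": [4.5,4.5,4.5,4.5,4.5,4.5,4.5,4.5],
  "hand": 0.0854
}}

```text
time: 2.05
tool_pos: [0.335, -0.3304, 0.3765]
tool_rot: [0.0, 0.903, 0.43, 0.0]
contact_force: [1.3, -0.3, 0.3]
gripper_width: 1.0
grasp_force: 0.0
```

Request:
{"method": "play_rows", "body": {
  "linear": [
    [0.025,0.0425,0],
    [0.025,0.0425,0],
    [0.025,0.0425,0],
    [0.025,0.0425,0],
    [0.025,0.0425,0],
    [0.025,0.0425,0],
    [0.025,0.0425,0],
    [0.025,0.0425,0]
  ],
  "turn": [5,5,5,5,5,5,5,5]
}}

```text
time: 3.05
tool_pos: [0.5351, 0.0099, 0.3765]
tool_rot: [0.0, 0.701, 0.713, 0.0]
contact_force: [0.7, -0.1, 0.5]
gripper_width: 1.001
grasp_force: 0.0
```

```bash
python3 - <<'E'
from h import *
s=state(); print(s['time'],s['tool_pos'],s['tool_rot'],s['contact_force'])
shot('wrist','w1')
for t in ('det_head','holder_mouth','holder','lamp','lamp_lens'):
    print(t,[(round(d['p'],2),np.round(d['location']),int(d['region'].sum())) for d in trace('wrist',t)][:4])
E
```

```text
3.05 [0.53506757 0.00989276 0.37650282] [2.95875185e-04 7.00888438e-01 7.13270842e-01 1.21654091e-04] [ 0.6924     -0.05746625  0.53905254]
det_head [(0.9, array([317., 239.]), 1867), (0.74, array([421., 299.]), 324), (0.71, array([466., 232.]), 1611)]
holder_mouth [(0.8, array([315., 209.]), 1153), (0.54, array([311., 238.]), 1909), (0.52, array([292., 383.]), 1048)]
holder [(0.7, array([318., 205.]), 1170)]
lamp [(0.85, array([292., 381.]), 1020)]
lamp_lens [(0.76, array([290., 383.]), 1083)]
```

View pics/w1.png

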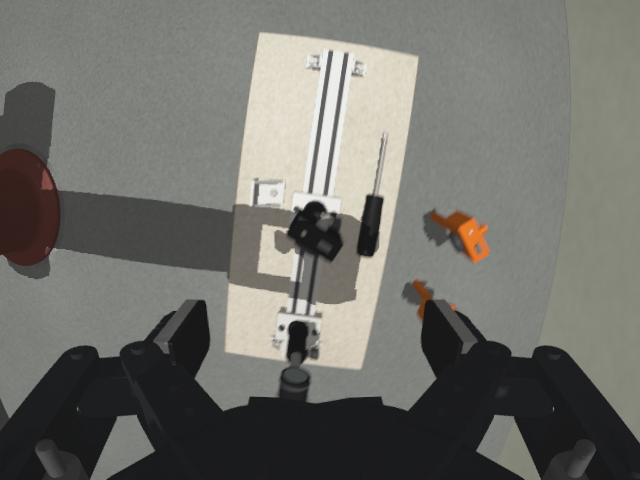

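```bash
python3 - <<'E'
import cv2
b=cv2.imread('pics/w1.png')
l=cv2.resize(b[180:280,260:380],None,fx=5,fy=5,interpolation=cv2.INTER_CUBIC)
r=cv2.resize(b[300:420,250:340],None,fx=4,fy=4,interpolation=cv2.INTER_CUBIC)[:,:200]
r=cv2.resize(b[300:425,260:310],(200,500),interpolation=cv2.INTER_CUBIC)
cv2.imwrite('pics/c1.png',cv2.convertScaleAbs(cv2.hconcat([l,r]),alpha=1.8,beta=10))
E
```

```text
(no output)
```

View pics/c1.png

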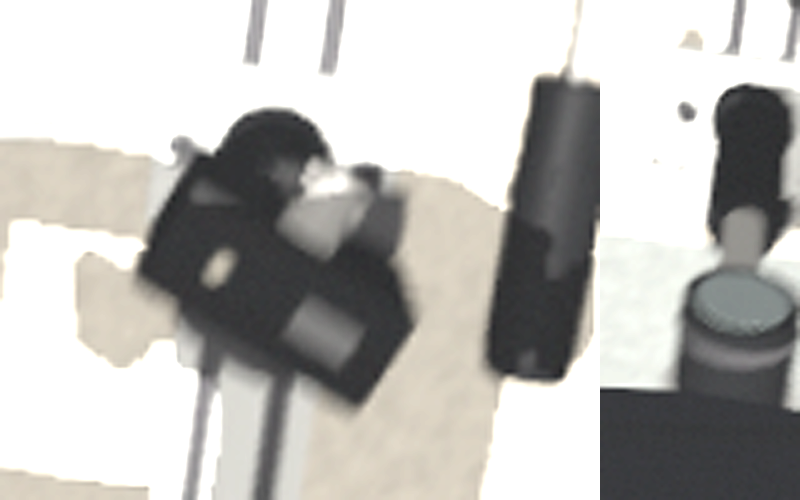

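The detector's top face has its front edge running from (288,234) to (331,262). The lens centre is at about (296,376). I'll take two more wrist views with an x baseline to fix heights.

Request:
{"method": "play_rows", "body": {
  "linear": [
    [-0.04,-0.02,-0.01],
    [-0.04,-0.02,-0.01],
    [-0.04,-0.02,-0.01],
    [0,0,0]
  ],
  "turn": [0,0,0,0]
}}

```text
time: 3.85
tool_pos: [0.4123, -0.0532, 0.3457]
tool_rot: [0.0, 0.704, 0.71, -0.0]
contact_force: [0.0, 0.5, 0.0]
gripper_width: 0.998
grasp_force: 0.0
```

```bash
cat > snap.py <<'E'
import sys,pickle
from h import *
n=sys.argv[1]; s=state(); shot('wrist',n); pickle.dump({k:s[k] for k in('tool_pos','tool_rot','time')},open(n+'.pkl','wb'))
print(s['time'],s['tool_pos'],s['tool_rot'])
for t in ('det_head','lamp_lens'): print(t,[(round(d['p'],2),np.round(d['location'])) for d in trace('wrist',t)][:3])
E
python3 snap.py w2
```

```text
3.85 [ 0.41226591 -0.05324722  0.3456955 ] [ 3.16287686e-04  7.03755214e-01  7.10442467e-01 -2.84508548e-05]
det_head [(0.65, array([459., 176.])), (0.62, array([540., 275.])), (0.56, array([571., 184.]))]
lamp_lens [(0.6, array([413., 373.]))]
```

Request:
{"method": "play_rows", "body": {
  "linear": [
    [0.06,0,0],
    [0.06,0,0],
    [0.06,0,0],
    [0.06,0,0],
    [0,0,0]
  ],
  "turn": [0,0,0,0,0]
}}

```text
time: 4.62
tool_pos: [0.6579, -0.0512, 0.3408]
tool_rot: [-0.003, 0.702, 0.713, -0.002]
contact_force: [-0.6, 0.3, -0.1]
gripper_width: 0.999
grasp_force: 0.0
```

```bash
python3 snap.py w3; python3 - <<'E'
from h import *; import pickle
out=[]
for n in('w2','w3'):
    b=cv2.imread(f'pics/{n}.png'); st=pickle.load(open(n+'.pkl','rb'))
    cs=[]
    for p in (np.array([.535,-.0065,.185]),np.array([.517,-.15,.215])):
        u=np.round(proj('wrist',p,st)).astype(int); x=int(np.clip(u[0]-50,0,540)); y=int(np.clip(u[1]-37,0,405)); print(n,x,y)
        cs.append(cv2.resize(b[y:y+75,x:x+100],None,fx=4,fy=4,interpolation=cv2.INTER_CUBIC))
    out.append(cv2.hconcat(cs))
cv2.imwrite('pics/c2.png',cv2.convertScaleAbs(cv2.vconcat(out),alpha=1.8,beta=10))
E
```

```text
4.625 [ 0.65786509 -0.05122683  0.34075158] [-0.00310122  0.70153164  0.71262889 -0.00195228]
det_head [(0.87, array([346., 284.])), (0.85, array([371., 182.])), (0.64, array([178., 176.]))]
lamp_lens []
w2 409 141
w2 384 310
w3 121 140
w3 105 308
```

View pics/c2.png

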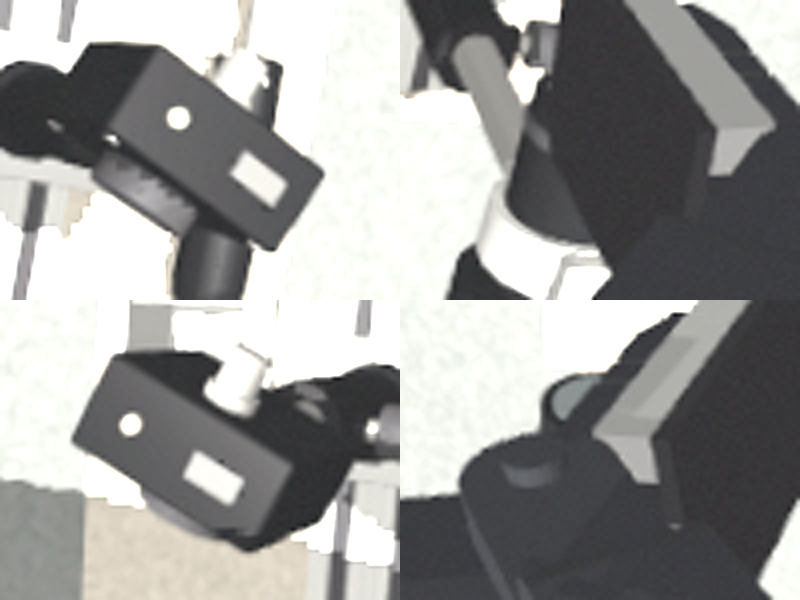

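The detector is clear in both views, but the fingers hide the lens. I'll take two views from higher up and further toward the lamp.

Request:
{"method": "play_rows", "body": {
  "linear": [
    [-0.02,-0.02,0.03],
    [-0.02,-0.015,0.03],
    [0,0,0]
  ],
  "turn": [0,0,0]
}}

```text
time: 5.15
tool_pos: [0.6137, -0.0874, 0.4128]
tool_rot: [0.005, 0.703, 0.712, 0.003]
contact_force: [0.3, -0.8, -0.2]
gripper_width: 0.998
grasp_force: 0.0
```

```bash
python3 snap.py w4
```

```text
5.15 [ 0.61367427 -0.08738087  0.41276088] [0.00451461 0.70253593 0.71162937 0.00255391]
det_head [(0.91, array([238., 134.])), (0.83, array([399., 147.])), (0.74, array([377., 234.]))]
lamp_lens [(0.77, array([218., 295.]))]
```

Request:
{"method": "play_rows", "body": {
  "linear": [
    [-0.05,0,0],
    [-0.05,0,0],
    [-0.05,0,0],
    [-0.05,0,0],
    [0,0,0]
  ],
  "turn": [0,0,0,0,0]
}}

```text
time: 5.92
tool_pos: [0.4125, -0.086, 0.4056]
tool_rot: [0.0, 0.702, 0.712, 0.0]
contact_force: [0.0, 0.6, -0.1]
gripper_width: 1.003
grasp_force: 0.0
```

```bash
python3 snap.py w5; python3 - <<'E'
from h import *; import pickle
T=lambda n:pickle.load(open(n+'.pkl','rb'))
P2=[(449,152.25),(436,174.25),(477.75,203.5),(489.75,184)];P3=[(151,153.75),(139.75,174.5),(181.75,199.5),(194,181.25)]
C=[]
for a,b in zip(P2,P3):
    p,e=meet([ray('wrist',a,T('w2')),ray('wrist',b,T('w3'))]); C.append(p); print(np.round(p,4),np.round(e,4))
C=np.array(C); print('c',C.mean(0),'edges',np.linalg.norm(C-np.roll(C,-1,0),axis=1),'yaw',np.degrees(np.arctan2(*(C[2]-C[1])[[1,0]])),np.degrees(np.arctan2(*(C[3]-C[0])[[1,0]])),np.degrees(np.arctan2(*(C[0]-C[1])[[1,0]])),np.degrees(np.arctan2(*(C[3]-C[2])[[1,0]])))
out=[]
for n in('w4','w5'):
    b=cv2.imread(f'pics/{n}.png'); st=T(n)
    u=np.round(proj('wrist',np.array([.517,-.15,.215]),st)).astype(int); x,y=int(u[0]-50),int(u[1]-50); print(n,x,y)
    out.append(cv2.resize(b[y:y+100,x:x+100],None,fx=4,fy=4,interpolation=cv2.INTER_CUBIC))
cv2.imwrite('pics/c3.png',cv2.convertScaleAbs(cv2.hconcat(out),alpha=1.8,beta=10))
E
```

```text
5.925 [ 0.41251734 -0.08598586  0.40555671] [2.18682446e-04 7.02090768e-01 7.12087417e-01 1.26166137e-04]
det_head [(0.74, array([523., 237.])), (0.73, array([438., 142.])), (0.68, array([545., 157.]))]
lamp_lens [(0.83, array([408., 310.]))]
[0.5208 0.0142 0.1939] [0.0001 0.0001]
[ 0.5099 -0.0035  0.1949] [0.0008 0.0008]
[ 0.5486 -0.0254  0.1971] [0.0012 0.0012]
[ 0.5595 -0.0097  0.1958] [0.0001 0.0001]
c [ 0.53470763 -0.00608257  0.19544405] edges [0.02084069 0.04454393 0.01916191 0.04548243] yaw -29.51505835110443 -31.73442757311629 58.399678897109 55.45227739642194
w4 165 231
w5 370 238
```

View pics/c3.png

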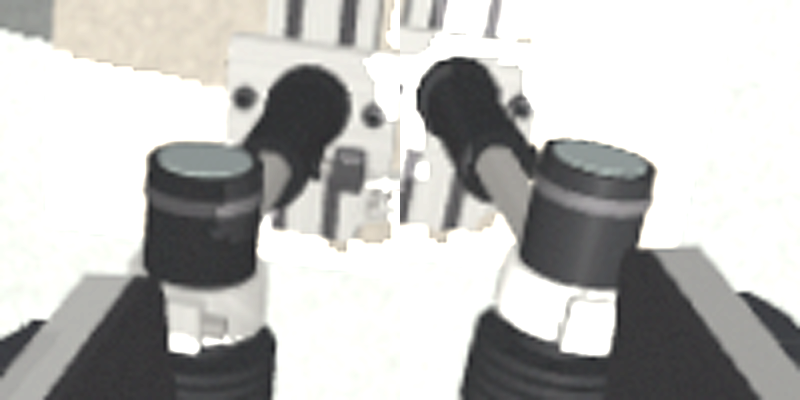

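```bash
python3 - <<'E'
from h import *; import pickle
T=lambda n:pickle.load(open(n+'.pkl','rb'))
w1=dict(tool_pos=np.array([0.53506757,0.00989276,0.37650282]),tool_rot=[2.95875185e-04,7.00888438e-01,7.13270842e-01,1.21654091e-04])
r=[ray('wrist',(216.75,271),T('w4')),ray('wrist',(420.25,277.75),T('w5')),ray('wrist',(295.75,375.75),w1)]
L,e=meet(r); print(L,e); print(meet(r[:2])); print('top/scene check',proj('scene',L),proj('top',L))
D=np.array([.5347,-.0061,.1705]); v=D-L; print('beam yaw from +y (cw +)',np.degrees(np.arctan2(v[0],v[1])),v, proj('scene',D),proj('top',D))
# rail: slots lines at z~0.05 in w1: edges at top (323,52)/(353,52) and near (287,312)/(311,312)
for z in(.04,.06):
  a=[atz('wrist',p,z,w1) for p in((327,70),(351,70),(291,300),(312,300))]
  m=(a[0]+a[1])/2-(a[2]+a[3])/2; print('rail yaw',np.degrees(np.arctan2(m[0],m[1])), (a[2]+a[3])/2,np.linalg.norm(a[0]-a[1]),np.linalg.norm(a[2]-a[3]))
# same w1 corners for box
print([np.round(atz('wrist',p,.1955,w1),4) for p in((288,234.4),(331,261.6),(342.6,244.5))])
s=state(); print(s['tool_pos'],q(s['tool_rot']).as_matrix()[:,0])
E
```

```text
[ 0.51809551 -0.14138894  0.20806441] [np.float64(0.00042407470863417747), np.float64(0.00030295348905365045), np.float64(0.0005350505668009839)]
(array([ 0.51783942, -0.14127756,  0.20878285]), [np.float64(0.00016245701787445674), np.float64(0.00016245701787441944)])
top/scene check [260.48815967 256.19012355] [373.99891283 261.107268  ]
beam yaw from +y (cw +) 6.99711785021663 [ 0.01660449  0.13528894 -0.03756441] [298.28489077 233.56261387] [312.61933587 261.52844418]
rail yaw 8.070647649809612 [ 0.51869712 -0.12982622  0.04      ] 0.030545441615250368 0.029324935923802253
rail yaw 8.070647649809624 [ 0.519338   -0.12123979  0.06      ] 0.029267010114113163 0.028097586772133684
[array([0.5112, 0.    , 0.1955]), array([ 0.5503, -0.0247,  0.1955]), array([ 0.5602, -0.0084,  0.1955])]
[ 0.41479798 -0.08641315  0.40523352] [-1.50121653e-02  9.99887058e-01  7.11305376e-04]
```

Lens at (0.518, -0.141, 0.208), detector centre at (0.535, -0.006, 0.1705). So the lift is about 37.5 mm and the turn about +24°, both inside the stated ranges. Next is the approach to the grasp.

Request:
{"method": "play_rows", "body": {
  "linear": [
    [0.03,0.02,0],
    [0.03,0.02,0],
    [0.03,0.02,0],
    [0.03,0.02,0],
    [0,0,-0.05],
    [0,0,-0.05],
    [0,0,-0.05],
    [0,0,0]
  ],
  "turn": [-8.1,-8.1,-8.1,-8.1,0,0,0,0]
}}

```text
time: 7.08
tool_pos: [0.5322, -0.0058, 0.2497]
tool_rot: [-0.004, 0.873, 0.488, -0.005]
contact_force: [-0.4, 0.9, -0.1]
gripper_width: 1.002
grasp_force: 0.0
```

Request:
{"method": "play_rows", "body": {
  "linear": [
    [0,0,0],
    [0,0,0]
  ],
  "turn": [0,0]
}}

```text
time: 7.32
tool_pos: [0.5362, -0.0068, 0.2596]
tool_rot: [0.002, 0.873, 0.488, 0.002]
contact_force: [-0.1, -0.1, 1.4]
gripper_width: 1.003
grasp_force: 0.0
```

```bash
python3 snap.py w6; python3 - <<'E'
from h import *; import pickle
st=pickle.load(open('w6.pkl','rb')); A=q(st['tool_rot']).as_matrix(); print('y yaw',np.degrees(np.arctan2(A[1,1],A[0,1])))
u=proj('wrist',np.array([.5347,-.0061,.1955]),st); x,y=int(u[0]-100),int(u[1]-75); x=max(x,0);y=min(max(y,0),330);print(x,y,u)
b=cv2.imread('pics/w6.png')[y:y+150,x:x+200]
cv2.imwrite('pics/c4.png',cv2.convertScaleAbs(cv2.resize(b,None,fx=4,fy=4,interpolation=cv2.INTER_CUBIC),alpha=2.2,beta=10))
E
```

```text
7.325 [ 0.53617012 -0.00683099  0.25961032] [0.00153106 0.87276492 0.48813439 0.00196733]
det_head [(0.93, array([528., 253.])), (0.81, array([314., 255.]))]
lamp_lens [(0.75, array([389., 396.]))]
y yaw -31.563987939328435
211 189 [311.91344688 264.54854822]
```

View pics/c4.png

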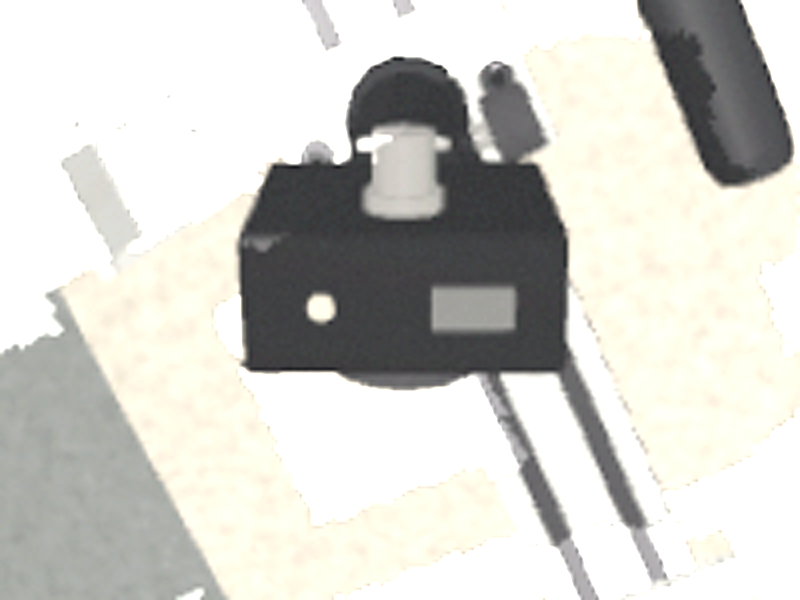

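The box is square to the pads and its centre at (312,264.7) matches the prediction. I'll descend.

Request:
{"method": "play_rows", "body": {
  "linear": [
    [0,0,-0.015],
    [0,0,-0.025],
    [0,0,-0.025],
    [0,0,-0.025],
    [0,0,-0.012],
    [0,0,-0.005],
    [0,0,0],
    [0,0,0]
  ],
  "turn": [0,0,0,0,0,0,0,0]
}}

```text
time: 8.48
tool_pos: [0.5352, -0.0068, 0.1505]
tool_rot: [0.001, 0.873, 0.488, 0.001]
contact_force: [-1.1, -0.6, 0.9]
gripper_width: 0.998
grasp_force: 0.0
```

Request:
{"method": "play_rows", "body": {
  "linear": [
    [0,0,0],
    [0,0,0],
    [0,0,0],
    [0,0,0]
  ],
  "turn": [0,0,0,0]
}}

```text
time: 8.98
tool_pos: [0.5345, -0.0067, 0.1493]
tool_rot: [0.0, 0.873, 0.488, 0.0]
contact_force: [0.4, 0.4, -0.0]
gripper_width: 0.996
grasp_force: 0.0
```

Request:
{"method": "play_rows", "body": {
  "linear": [
    [0,0,0],
    [0,0,0],
    [0,0,0],
    [0,0,0],
    [0,0,0],
    [0,0,0],
    [0,0,0],
    [0,0,0]
  ],
  "turn": [0,0,0,0,0,0,0,0],
  "hand": 0.03
}}

```text
time: 9.98
tool_pos: [0.5346, -0.0067, 0.1495]
tool_rot: [0.0, 0.873, 0.488, 0.0]
contact_force: [-0.0, 0.0, 2.3]
gripper_width: 0.553
grasp_force: 62.3
```

```bash
python3 - <<'E'
from h import *
s=state(); print(s)
E
```

```text
{'time': 9.975, 'joint_pos': array([-1.51781088e-01, -9.91652968e-02,  1.90191872e+00,  2.80792631e-05,
        1.33851880e+00,  3.99281163e-01]), 'joint_vel': array([-0.00020911,  0.0005941 , -0.00025883,  0.00062295,  0.00158648,
       -0.00137353]), 'joint_efforts': array([-4.20716708e-02, -3.01697230e+01, -3.44268143e+01, -3.14320112e-02,
        2.39434862e-02, -1.83777968e-05]), 'tool_pos': array([ 0.53457418, -0.00669642,  0.14946275]), 'tool_rot': array([8.76606405e-05, 8.72810974e-01, 4.88058376e-01, 1.34803435e-04]), 'contact_force': array([-0.0259641 ,  0.01375465,  2.25270202]), 'ft_torque': array([-0.00263239, -0.00906698,  0.0044935 ]), 'grasp_force': 62.26972460746765, 'gripper_width': 0.5533135505358852}
```

Gripped with no side force. I'll lift slowly and check.

Request:
{"method": "play_rows", "body": {
  "linear": [
    [0,0,0.001],
    [0,0,0.002],
    [0,0,0.002],
    [0,0,0.002],
    [0,0,0.002],
    [0,0,0.001],
    [0,0,0],
    [0,0,0]
  ],
  "turn": [0,0,0,0,0,0,0,0]
}}

```text
time: 10.98
tool_pos: [0.5344, -0.0067, 0.1592]
tool_rot: [-0.0, 0.873, 0.488, -0.0]
contact_force: [-0.4, 0.5, -0.9]
gripper_width: 0.558
grasp_force: 61.9
```

```bash
python3 - <<'E'
from h import *
s=state(); print(s['tool_pos'],s['contact_force'],s['ft_torque'])
E
```

```text
[ 0.53438705 -0.0066596   0.15921169] [-0.44181988  0.54433412 -0.8800099 ] [-0.04813701 -0.02705999  0.05483528]
```

Request:
{"method": "play_rows", "body": {
  "linear": [
    [0,0,0.002],
    [0,0,0.004],
    [0,0,0.005],
    [0,0,0.005],
    [0,0,0.005],
    [0,0,0.004],
    [0,0,0.0025],
    [0,0,0]
  ],
  "turn": [0,0,0,0,0,0,0,0]
}}

```text
time: 11.98
tool_pos: [0.5345, -0.0067, 0.187]
tool_rot: [0.0, 0.873, 0.488, 0.0]
contact_force: [-1.2, -0.6, -1.6]
gripper_width: 0.556
grasp_force: 61.9
```

Request:
{"method": "play_rows", "body": {
  "linear": [
    [0,0,0],
    [0,0,0],
    [0,0,0],
    [0,0,0],
    [0,0,0],
    [0,0,0],
    [0,0,0],
    [0,0,0]
  ],
  "turn": [1.5,3,3,3,2,0,0,0]
}}

```text
time: 12.98
tool_pos: [0.5344, -0.0067, 0.1868]
tool_rot: [-0.0, 0.815, 0.58, -0.0]
contact_force: [-0.3, -0.6, -0.7]
gripper_width: 0.551
grasp_force: 61.9
```

```bash
python3 - <<'E'
from h import *
s=state(); print(s['time'],s['tool_pos'],s['contact_force'],s['ft_torque'])
E
```

```text
12.975 [ 0.53443695 -0.00668471  0.18678402] [-0.27594257 -0.58725666 -0.72733098] [-0.00039303  0.02836531  0.05478049]
```

Forces are small, so I'll finish the turn and look again.

Request:
{"method": "play_rows", "body": {
  "linear": [
    [0,0,0],
    [0,0,0],
    [0,0,0],
    [0,0,0],
    [0,0,0],
    [0,0,0],
    [0,0,0],
    [0,0,0]
  ],
  "turn": [1.5,3,3,2.5,1.5,0,0,0]
}}

```text
time: 13.98
tool_pos: [0.5344, -0.0067, 0.1868]
tool_rot: [0.0, 0.752, 0.659, 0.0]
contact_force: [0.1, 0.2, -2.0]
gripper_width: 0.559
grasp_force: 61.9
```

Request:
{"method": "play_rows", "body": {
  "linear": [
    [0,0,0],
    [0,0,0],
    [0,0,0],
    [0,0,0]
  ],
  "turn": [0,0,0,0]
}}

```text
time: 14.48
tool_pos: [0.5344, -0.0067, 0.1868]
tool_rot: [0.0, 0.752, 0.659, -0.0]
contact_force: [-0.1, -0.1, -1.1]
gripper_width: 0.559
grasp_force: 61.9
```

```bash
python3 snap.py w7; python3 - <<'E'
from h import *
shot('scene','s7')
s=state(); A=q(s['tool_rot']).as_matrix(); print('y yaw',np.degrees(np.arctan2(A[1,1],A[0,1])),s['tool_pos'],s['contact_force'],s['ft_torque'])
a=cv2.imread('pics/s7.png')[190:310,220:340]; b=cv2.imread('pics/w7.png')[150:450,130:530]
cv2.imwrite('pics/c7.png',cv2.convertScaleAbs(cv2.hconcat([cv2.resize(a,(400,400),interpolation=cv2.INTER_CUBIC),cv2.resize(b,(400,400))]),alpha=1.8,beta=15))
for n,p in(('L',[.518,-.1413,.208]),('D',[.5345,-.0066,.208])): print(n,(proj('scene',np.array(p))-[220,190])*400/120)
E
```

```text
14.475 [ 0.53444899 -0.00667234  0.18680712] [ 1.51899716e-05  7.52245848e-01  6.58882527e-01 -6.23216756e-06]
det_head [(0.98, array([572., 234.])), (0.86, array([318., 339.])), (0.83, array([535., 356.]))]
lamp_lens [(0.7, array([317., 236.]))]
y yaw -7.576341959750019 [ 0.53446513 -0.00667195  0.18681696] [-0.25444932  0.44486981 -2.47460934] [-0.01900721 -0.00827381 -0.03081429]
L [134.92088986 220.55983914]
D [260.07566608 108.2214386 ]
```

View pics/c7.png

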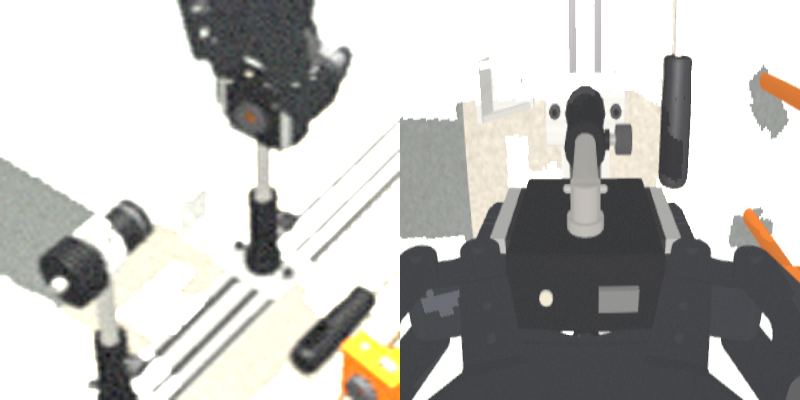

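```bash
python3 - <<'E'
from h import *; import pickle
st=pickle.load(open('w7.pkl','rb')); A=q(st['tool_rot']).as_matrix()
for dz in(-.004,0,.004):
  c=np.array([.5345,-.0066,.233+dz])
  print(dz,[np.round(proj('wrist',c+A[:,0]*a*.011+A[:,1]*b*.024,st),1) for a,b in((1,-1),(1,1),(-1,-1),(-1,1))])
E
```

```text
-0.004 [array([236.5, 334.6]), array([393.4, 334.6]), array([242.7, 391.6]), array([387.2, 391.6])]
0 [array([234. , 340.9]), array([396. , 340.9]), array([240.7, 398.8]), array([389.3, 398.9])]
0.004 [array([231.3, 347.6]), array([398.7, 347.7]), array([238.6, 406.4]), array([391.4, 406.5])]
```

The window is square to the rail. The corner rows put it about 1 mm low, so I'll raise it 1 mm and settle.

Request:
{"method": "play_rows", "body": {
  "linear": [
    [0,0,0.001],
    [0,0,0],
    [0,0,0],
    [0,0,0],
    [0,0,0],
    [0,0,0],
    [0,0,0],
    [0,0,0]
  ],
  "turn": [0,0,0,0,0,0,0,0]
}}

```text
time: 15.68
tool_pos: [0.5344, -0.0067, 0.1878]
tool_rot: [-0.0, 0.752, 0.659, -0.0]
contact_force: [0.0, 0.2, -1.2]
gripper_width: 0.554
grasp_force: 61.9
```

```bash
python3 - <<'E'
from h import *
s=state(); print(s['time'],s['tool_pos'],s['contact_force'],s['grasp_force'],abs(s['joint_vel']).max())
print(job_done())
E
```

```text
15.675 [ 0.53444682 -0.00667648  0.18779373] [ 0.04562109  0.15519252 -1.17358116] 61.876312494277954 0.0021820329955922514
the job is handed in; nothing more can be done
None
```

I handed the job in at 15.7 s with the gripper still holding the detector: by my measurements it is raised about 38 mm to within about 1 mm of lens height, turned about 24° to face the lamp, upright and still, with side force near zero. The hand-in did not report whether it passed.

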